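Isolate a drive unit, unplug its module and park it in the rack

TASK

Isolate the cream drive unit by throwing its toggle lever fully over to the far side, away from the robot, and only then pull the flat black module straight up out of the unit's socket. Slide the module upright, plug end down, into the empty slot of the plywood rack until it stands fully home on the slot's floor before letting go, with the lever still over and the two spare modules left in place.

Things in the scene. Friction and masses are not known exactly. Their poses are not given: they have to be found in the camera images.
- drive_unit: cream housing fixed to the bench, 160 (x) x 240 (y) x 60 mm high; origin under its centre on the bench, z up, x away from the robot. On its top: a grey socket block (see socket) at x = 0, y = -60 mm, the isolator lever at x = 0, y = +65 mm on a base block 70 (x) x 50 (y) x 25 mm high, and a loose brass bush 22 mm wide, 12 mm high beside them at x about +57, y about 0
- socket (a point): mouth of the socket, at the top centre of its block 36 (x) x 80 (y) x 30 mm high, 90 mm above the bench, axes as the unit; mouth 12.5 (x) x 46 (y) mm, 30 mm deep. The plugged-in module's body rests on the block. Two sprung balls inside hold its catches: about 10 to 17 N straight up starts it, the resistance ends within 15 mm of travel, it is clear after 25 mm
- isolator (a joint): angle of the isolator lever, rad: 0 leaning to the unit's -x (towards the robot, on), 1.0 fully over to the unit's +x (off). It starts between 0 and 0.2 and stays where it is left; about 1 N at the ball moves it
- isolator_tip (a point): centre of the 26 mm black ball on the lever, a 10 mm bar that turns about an axis along the unit's y at x = 0, y = 65, z = 82 mm in the unit's frame; ball centre 80 mm from the axis. At 0 and at 1.0 the ball centre is 38 mm to the unit's -x and +x side of the axis and 152 mm above the bench
- module: flat black plug-in module, 95 mm tall: body 16 mm thick (its x), 56 wide (y), 70 tall (z = 25 to 95); below it a grey plug tongue 10 x 40 x 25 mm with rounded catches 2 mm proud of both narrow edges. Origin: centre of the tongue's lower end, z up to the grip end. It starts plugged in the socket, origin 65 mm above the bench, x along the unit's x; 60 to 130 g. Grip it across its thickness
- rack: plywood block fixed to the bench, 76 (x) x 144 (y) x 60 mm high, origin under its centre on the bench; three upright slots open at the top at y = -50, 0 and +50 mm, each 60 mm long (along the rack's x) and 20 wide (along its y), floor 6 mm above the bench. Two hold spare modules, one is empty. A screwdriver lies beyond it
- free_slot: the empty slot: a 54 (x) x 16 (y) x 2 mm cork pad fixed on its floor; origin: centre of the pad's underside, 6 mm above the bench, axes as the rack. A module fully home stands with its tongue on the pad (origin 8 mm above the bench), its thickness along this y, either way round; 43 mm of its body then stand above the rack
- spare_a: a spare, just like the module in size and origin, standing loose in one of the rack's slots, its thickness along the rack's y; leave it there
- spare_b: the other spare, the same again, in another slot of the rack; leave it there
There are look-alikes about, which are no part of the job. What is shaped like the module but orange or yellow is not meant.

How it is judged (in metres and radians):
On the way, in this order (a step that is already met when the one before it is completed fails the run):
1. the lever is over to the far side (at least 0.85 of 1.0 rad) with the module still plugged in (value of joint isolator above 0.85 rad and z of module in the frame of drive_unit below 0.073 m), for 0.1 s.
2. the module is out of the socket (raised at least 30 mm above where it was plugged in) (z of module in the frame of drive_unit above 0.095 m), for 0.1 s.
3. the module is down in the empty slot, within 8 mm of its rest, and still held by the fingers (horizontal distance between module and free_slot below 0.008 m and z of module in the frame of free_slot below 0.01 m and contact force between the fingers and module above 1 N), for 0.1 s.
At the end, for the whole second after the job is handed in: The module stands released and still in the empty slot, plug down: origin within 6 mm of the slot centre sideways and 4 mm of resting on the pad, tilt under 0.15 rad, faces along the slot within 0.2 rad; lever at 0.85 rad or more; each spare within 15 mm of its start (horizontal distance between module and free_slot below 0.006 m and z of module in the frame of free_slot below 0.006 m and angle between module's own z axis and vertical below 0.15 rad and angle between the x axis of module and the y axis of free_slot, either way round below 0.2 rad and linear speed of module below 0.02 m/s and value of joint isolator above 0.85 rad and distance of each of spare_a, spare_b from where it was at the start of the episode below 0.015 m); the robot touches nothing.
It fails at once if the module is raised more than 8 mm in its socket before the lever is over (value of joint isolator below 0.85 rad and z of module in the frame of drive_unit above 0.073 m).
It fails at once if a spare module is moved more than 15 mm (not (distance of each of spare_a, spare_b from where it was at the start of the episode below 0.015 m)).
It also fails if it takes over 54 s, if anything falls off the work surface, if the arm or the gripper's body presses on something with over 40 N, if the wrist force passes 120 N, or if a joint passes its speed limit or range.

ROBOT

A 7-joint arm with a two-finger parallel gripper is mounted at the origin on the work surface. World frame = base frame: x ahead of the robot, y to its left, z up, the work surface at z = 0. Lengths are in m, angles in degrees, forces in N, time in s.
With the tool pointing down it reaches from about 0.425 to 0.875 m from the base axis. Payload 4.7 kg.
Tool frame: the origin (TCP) lies on the centre line of the jaws, within the pads' length; the fingertips stand 14 mm ahead of it and the grasp point (between the pads) lies 5 mm behind it; z points along the fingers, y is the line along which they close (so a half turn about z gives the same grasp; the last joint's range is limited). The gripper opens to 85 mm and grips with 20 to 120 N. Pads are 22 mm wide; open, the fingers measure 114 mm over their backs; the gripper's body (76 mm by 85 mm) begins 54 mm behind the grasp point. The pads swing forward as they close: fully open they stand 13 mm farther back than shut.
Start: joints at [-67.26, 18.392, -4.016, 83.108, 1.295, 78.541, -3.26], TCP at [0.243, 0.603, 0.245] pointing down, gripper open.
Joint ranges: [-163.93, 163.93], [-17.29, 119.83], [-79.2, 71.16], [3.27, 140.29], [-89.18, 269.18], [5.43, 117.66], [-154.24, 154.24]. Speed limits (degrees/s): [147.25, 147.25, 180, 180, 180, 180, 180].

INTERFACE

Orientations are given as [roll, pitch, yaw] about the fixed x, y, z axes, in that order (R = Rz(yaw) Ry(pitch) Rx(roll)).
In Python, from station import ctrl gives the robot as it stands. The module is installed in compiled form; this text tells all that it offers.
- The arm moves only by the tool servo_tool, never from a script. Its argument "plan" is a list of rows, each a list of 7 numbers: the shift along the tool's x, y, z as a fraction of full scale, then the turn, a rotation vector about the tool's x, y, z as a fraction of full scale, then the opening, from 0 (shut) to 1 (fully open). A call has 1 to 10 rows; each row shifts and turns the commanded pose from where the row before left it, along the tool's axes as they then stand; what a row does not reach is not made up. Full scale, the value 1, is 0.5 m for a shift and 2 rad for a turn. A row lasts 1/12 s, in which the tool goes at most 41.7 mm and 7.16 degrees, less where a joint would pass 70% of its speed; a pose out of reach is approached as far as the arm can. A call with a number of a shift or a turn outside -1 to 1 is refused whole. A call with a gripper value outside its range is refused whole. The fingers move at their own pace and stop on an object; the grip force is fixed at half the most. Time passes only in rows, so rows that do not move let the fingers close. It gives the time, the measured TCP pose, the force, the opening and the grip force at its end, in the units of the state.
- ctrl.get_state(): the state, without advancing time (a new reading comes with each control period).
- ctrl.camera(name): name is "scene" or "side" or "wrist"; returns (picture, depth): 400x640x3 uint8, red, green, blue; 400x640 float32, m along the optical axis (not along the pixel's ray), 0 where there is no reading.
- ctrl.get_calibration(name): a dict with "fx", "fy", "cx", "cy" (pixels), "eye" and "attitude" of the camera in the world. Camera axes: x right, y up, looking along -z (the intrinsics and any distortion apply to the point x, -y, -z); pixel columns grow to the right and rows downward; lengths in m; the calibration is good to about 2 mm. A picture is of the moment at which its call begins: read the wrist's pose just before it. get_calibration takes no time and is no camera call; for the wrist camera it gives the pose at the moment of the call.
- ctrl.sign_off(): hands the job in; it is judged then, once.
The state is a dict: "time": time; "joint_pos": joint angles; "qvel": joint speeds; "effort": joint torques, N m; "tcp_pos": TCP position; "ee_rot": TCP orientation; "ft_force": force on the tool from outside, world axes, zero at the start; "moment": the same for the moment, N m; "grip_width": finger opening in m; "grip_force": force on a finger pad.
Only numpy, scipy, OpenCV 4.12 (cv2) and the standard library are available. Lean on these libraries where they do the work, as an engineer would, in place of code of your own. Each camera call takes 0.05 s, during which the arm holds its last target. There are 200 camera calls.

## Working session

There is one attempt and no reset: what is moved stays moved. The work goes in short steps, Python scripts to look and compute and a tool call to move; the robot and the scene stay as the last step left them, time stands still between calls to the robot, and variables do not carry over. Pictures are saved under pics/ and viewed, at most 10 in all, crops included, and the job is handed in when it is done.

Besides the shell and the picture viewer there is one more tool, called by a JSON object that holds its "api" and its "payload". servo_tool: Moves the arm, as the interface text tells. Shift numbers are shares of 0.5 m and turn numbers shares of 2 rad, none past 1 either way. Its arguments: {"type":"object","properties":{"plan":{"type":"array"}},"required":["plan"]}

```bash
mkdir -p pics; cat > h.py <<'E'
import numpy as np, cv2
from station import ctrl
from scipy.spatial.transform import Rotation as R
def grab(n,tag):
    c=ctrl.get_calibration(n); p,d=ctrl.camera(n)
    np.savez(f'{tag}.npz',p=p,d=d); cv2.imwrite(f'pics/{tag}.png',p[:,:,::-1]); 
    import pickle; pickle.dump(c,open(f'{tag}.pkl','wb')); return p,d,c
def rot(c):
    a=np.array(c['attitude'],float)
    return a if a.shape==(3,3) else (R.from_quat(a).as_matrix() if a.size==4 else R.from_euler('xyz',a,degrees=True).as_matrix())
def cloud(d,c):
    v,u=np.mgrid[:d.shape[0],:d.shape[1]]
    P=np.stack([(u-c['cx'])/c['fx']*d,-(v-c['cy'])/c['fy']*d,-d],-1)
    return P@rot(c).T+np.array(c['eye'])
E
python3 - <<'E'
from h import *
s=ctrl.get_state(); print({k:np.round(v,3) for k,v in s.items()})
for n in('scene','side','wrist'):
    p,d,c=grab(n,n+'0'); print(n,c,(d>0).mean())
E
```

```text
{'time': np.float64(0.0), 'joint_pos': array([-67.26 ,  18.441,  -4.014,  83.175,   1.296,  78.541,  -3.259]), 'qvel': array([ 0.049,  0.002, -0.078,  0.05 ,  0.069,  0.112,  0.101]), 'effort': array([ 0.0000e+00, -4.9359e+01, -3.8200e-01, -3.1434e+01,  1.3000e-02,
        1.1000e-02,  0.0000e+00]), 'tcp_pos': array([0.243, 0.602, 0.244]), 'ee_rot': array([-1.79888e+02,  7.00000e-03,  1.58069e+02]), 'ft_force': array([-0.018,  0.084,  0.203]), 'moment': array([ 0.014,  0.003, -0.011]), 'grip_force': np.float64(0.0), 'grip_width': np.float64(0.085)}
scene {'fx': 475.4373926204147, 'fy': 475.4373926204147, 'cx': 328.2942911132611, 'cy': 200.89903017684162, 'eye': array([1.30758369, 0.15613914, 0.87686741]), 'attitude': array([46.47597326,  1.20491737, 97.82159481])} 0.9960859375
side {'fx': 455.44234652446306, 'fy': 455.44234652446306, 'cx': 319.1562096315324, 'cy': 199.26680681225756, 'eye': array([ 0.2551344 , -0.94226294,  0.70364986]), 'attitude': array([ 59.4442873 ,   0.61010275, -14.35550413])} 0.9962421875
wrist {'fx': 295.1361269685049, 'fy': 295.1361269685049, 'cx': 317.37408770925265, 'cy': 200.1431139508541, 'eye': array([0.16866778, 0.6331769 , 0.37249154]), 'attitude': array([-17.74446103,   0.12283615,  68.08582349])} 0.99594140625
```

View pics/scene0.png

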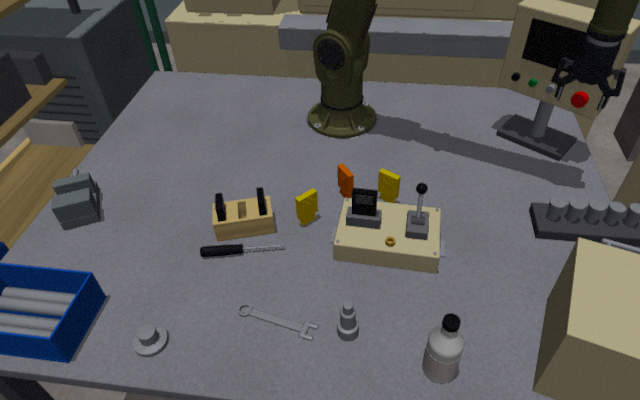

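View pics/side0.png

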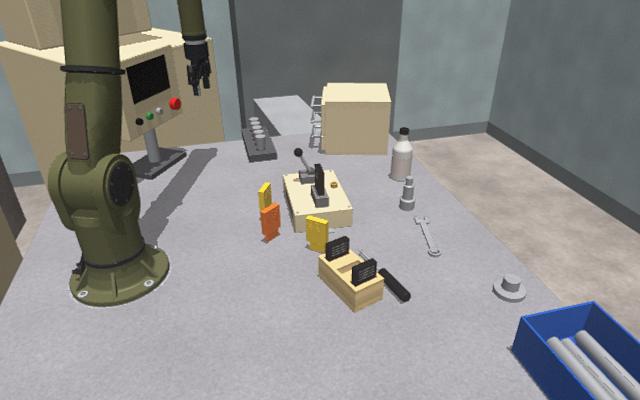

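The scene view shows the unit at about (388,235), with the module at (364,203) and the ball at (422,188). The rack is at (243,215) with its middle slot empty. Yellow and orange look-alikes stand beside the unit on the robot's side. Next I'll measure from the depth.

```bash
cat > m.py <<'E'
from h import *
import pickle
def load(t): 
    z=np.load(t+'.npz'); return z['p'],z['d'],pickle.load(open(t+'.pkl','rb'))
def rect(Q): 
    (c,s,a)=cv2.minAreaRect((Q*1000).astype(np.float32)); return np.round(c,1),np.round(s,1),round(a,2)
if __name__=='__main__':
  for t,win in(('scene0',{'unit':(330,200,445,272),'rack':(205,185,280,242)}),('side0',{'unit':(275,160,360,235),'rack':(310,230,390,312)})):
    p,d,c=load(t); W=cloud(d,c)
    hsv=cv2.cvtColor(p,cv2.COLOR_RGB2HSV)
    for n,(a,b,e,f) in win.items():
        w=W[b:f,a:e].reshape(-1,3); h=hsv[b:f,a:e].reshape(-1,3)
        cream=(h[:,1]>45)&(h[:,2]>110)&(h[:,0]>10)&(h[:,0]<35)
        k=cream&(abs(w[:,2]-.06)<.006); m=np.uint8(np.zeros(1))
        Q=w[k]; med=np.median(Q,0); Q=Q[np.linalg.norm(Q[:,:2]-med[:2],axis=1)<.16]
        print(t,n,k.sum(),np.median(Q[:,2]),rect(Q[:,:2]))
        # dark things above
        k=(h[:,2]<70)&(w[:,2]>.075)&(w[:,2]<.2); D=w[k]
        lab=np.zeros(len(hsv.reshape(-1,3)))
        mm=np.zeros(p.shape[:2],np.uint8); mm[b:f,a:e]=k.reshape(f-b,e-a)*1
        nn,L,st,ce=cv2.connectedComponentsWithStats(mm)
        for i in range(1,nn):
            if st[i,4]>25:
                q=W[L==i]; print('  dark',ce[i].round(),st[i,4],q.min(0).round(3),q.max(0).round(3),'top',rect(q[q[:,2]>q[:,2].max()-.008][:,:2]))
    # ball
    a,b,e,f=(410,178,435,202) if t=='scene0' else (288,142,312,164)
    q=W[b:f,a:e][(hsv[b:f,a:e,2]<60)&(W[b:f,a:e,2]>.12)&(W[b:f,a:e,2]<.2)]; print(t,'ball',len(q),q.mean(0).round(4),q.min(0).round(3),q.max(0).round(3))
E
python3 m.py
```

```text
scene0 unit 3333 0.0609040876729931 (array([524.1, 173.8]), array([239. , 161.9]), 87.39)
  dark [364. 207.] 387 [0.515 0.087 0.087] [0.531 0.148 0.144] top (array([528.5, 117.9]), array([ 4.6, 47.4]), 0.22)
  dark [363. 221.] 135 [0.532 0.075 0.075] [0.541 0.154 0.09 ] top (array([537.3, 114.3]), array([ 7., 79.]), 0.06)
  dark [417. 223.] 48 [0.532 0.224 0.085] [0.541 0.254 0.094] top (array([535.9, 239. ]), array([30.2,  8.7]), 87.44)
  dark [416. 233.] 45 [0.557 0.214 0.075] [0.564 0.26  0.084] top (array([560.4, 236.7]), array([45.2,  5.4]), 88.24)
scene0 rack 823 0.060811006347362584 (array([ 512.6, -184.7]), array([ 80., 143.]), 18.82)
  dark [261. 199.] 151 [ 0.474 -0.151  0.075] [ 0.527 -0.122  0.106] top (array([ 498.6, -137.2]), array([54.9, 15.2]), 18.7)
  dark [219. 205.] 176 [ 0.502 -0.247  0.075] [ 0.558 -0.217  0.106] top (array([ 529.5, -232. ]), array([55.6, 15.2]), 20.8)
scene0 ball 97 [0.4959 0.2398 0.1592] [0.486 0.229 0.144] [0.503 0.251 0.168]
side0 unit 705 0.05846358208794422 (array([505.3, 112. ]), array([306.9, 199.5]), 73.42)
  dark [319. 179.] 234 [0.509 0.082 0.086] [0.531 0.225 0.161] top (array([517.7, 111. ]), array([54.5, 14. ]), 85.57)
side0 rack 908 0.05888816596080598 (array([ 497. , -142.1]), array([ 78.4, 242.8]), 18.12)
  dark [336. 245.] 223 [ 0.468 -0.158  0.076] [ 0.522 -0.128  0.103] top (array([ 495.5, -140.4]), array([54.9, 19. ]), 20.72)
  dark [363. 268.] 263 [ 0.499 -0.251  0.075] [ 0.553 -0.221  0.103] top (array([ 525.9, -235.5]), array([55.1, 17.9]), 17.93)
side0 ball 44 [0.4864 0.2319 0.1563] [0.477 0.225 0.147] [0.496 0.243 0.164]
```

{"api": "servo_tool", "payload": {"plan": [[0,0,0,0,0,0.062,0],[0,0,0,0,0,0.062,0],[0,0,0,0,0,0.062,0],[0,0,0,0,0,0.062,0],[0,0,0,0,0,0.062,0],[0,0,0,0,0,0.062,0],[0,0,0,0,0,0.062,0],[0,0,0,0,0,0.062,0],[0,0,0,0,0,0.062,0],[0,0,0,0,0,0.058,0]]}}

```text
time: 0.98
tcp_pos: [0.2427, 0.6027, 0.2449]
ee_rot: [-180.0, 0.0, 87.1]
ft_force: [-0.6, -0.1, 0.9]
grip_width: -0.0
grip_force: 0.0
```

```bash
cat >> h.py <<'E'
def to(x,y,z,yaw,roll=180,pitch=0):
    s=ctrl.get_state(); r=R.from_euler('xyz',s['ee_rot'],degrees=True); g=R.from_euler('xyz',[roll,pitch,yaw],degrees=True)
    print('t',s['time'],'tcp',np.round(s['tcp_pos'],4),'rot',np.round(s['ee_rot'],2),'F',np.round(s['ft_force'],1),'w',round(float(s['grip_width']),4))
    print('shift units (tool)',np.round(r.inv().apply(np.array([x,y,z])-s['tcp_pos'])/.5,4),'turn units',np.round((r.inv()*g).as_rotvec()/2,4))
E
python3 -c "
from h import *
to(.425,.240,.160,87.4)"
```

```text
t 0.9833 tcp [0.2427 0.6027 0.2449] rot [-1.7999e+02  4.0000e-02  8.7130e+01] F [-0.6 -0.1  0.9] w -0.0
shift units (tool) [-0.7062  0.4005  0.1702] turn units [-0.0001  0.0004 -0.0023]
```

{"api": "servo_tool", "payload": {"plan": [[-0.0706,0.04,0,0,0,0,0],[-0.0706,0.04,0,0,0,0,0],[-0.0706,0.04,0,0,0,0,0],[-0.0706,0.04,0,0,0,0,0],[-0.0706,0.04,0,0,0,0,0],[-0.0706,0.04,0,0,0,0,0],[-0.0706,0.04,0,0,0,0,0],[-0.0706,0.04,0,0,0,0,0],[-0.0706,0.04,0,0,0,0,0],[-0.0706,0.04,0,0,0,0,0]]}}

```text
time: 1.82
tcp_pos: [0.4275, 0.2395, 0.2453]
ee_rot: [180.0, -0.0, 87.5]
ft_force: [-0.2, 0.6, -0.1]
grip_width: -0.0001
grip_force: 0.0
```

{"api": "servo_tool", "payload": {"plan": [[0,0,0.043,0,0,0,0],[0,0,0.043,0,0,0,0],[0,0,0.042,0,0,0,0],[0,0,0.042,0,0,0,0],[0,0,0,0,0,-0.0023,0]]}}

```text
time: 2.23
tcp_pos: [0.4245, 0.2397, 0.1563]
ee_rot: [-179.7, 0.3, 87.7]
ft_force: [-0.7, -1.0, -0.4]
grip_width: 0.0001
grip_force: 0.0
```

```bash
python3 -c "
from h import *
to(.536,.240,.160,87.4)
grab('wrist','wrist1'); grab('scene','scene1')"
```

```text
t 2.2333 tcp [0.4245 0.2397 0.1563] rot [-179.66    0.29   87.74] F [-0.7 -1.  -0.4] w 0.0001
shift units (tool) [ 0.0094  0.2228 -0.0089] turn units [-0.003   0.0025  0.0029]
```

View pics/wrist1.png

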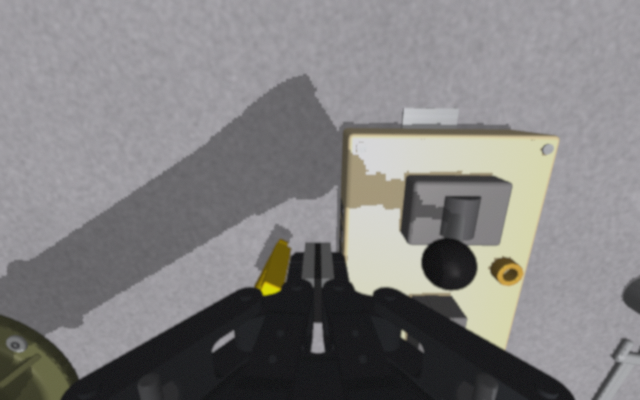

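The wrist view shows the closed fingers at (317,265) in line with the ball at (450,263), and nothing stands between them. I'll push along +x.

{"api": "servo_tool", "payload": {"plan": [[0.001,0.026,0,0,0,0,0],[0.001,0.026,0,0,0,0,0],[0.001,0.026,0,0,0,0,0],[0.001,0.026,0,0,0,0,0],[0.001,0.026,0,0,0,0,0],[0.001,0.026,0,0,0,0,0],[0.001,0.026,0,0,0,0,0],[0,0.018,0,0,0,0,0],[0,0.012,0,0,0,0,0],[0,0.006,0,0,0,0,0]]}}

```text
time: 3.17
tcp_pos: [0.537, 0.2409, 0.1611]
ee_rot: [179.9, -0.0, 87.7]
ft_force: [-0.8, 0.0, -0.2]
grip_width: 0.0
grip_force: 0.3
```

```bash
python3 -c "
from h import *
to(.542,.240,.160,87.4)"
```

```text
t 3.1667 tcp [0.537  0.2409 0.1611] rot [ 1.7994e+02 -3.0000e-02  8.7730e+01] F [-0.8  0.  -0.2] w 0.0
shift units (tool) [-0.0015  0.01    0.0022] turn units [ 0.0005 -0.0003  0.0029]
```

{"api": "servo_tool", "payload": {"plan": [[0,0.005,0,0,0,0,0],[0,0.005,0,0,0,0,0],[0,0,0,0,0,0,0]]}}

```text
time: 3.42
tcp_pos: [0.54, 0.2408, 0.1604]
ee_rot: [-179.9, 0.0, 87.8]
ft_force: [-4.7, -0.7, 3.3]
grip_width: 0.0001
grip_force: 2.6
```

```bash
cat > b.py <<'E'
from m import *
import sys
t=sys.argv[1]; p,d,c=grab('scene',t); W=cloud(d,c); g=p.max(2)
k=(g<70)&(W[...,2]>.13)&(W[...,2]<.185)&(abs(W[...,0]-.55)<.06)&(abs(W[...,1]-.24)<.025)
n,L,st,ce=cv2.connectedComponentsWithStats(np.uint8(k))
for i in range(1,n):
    if st[i,4]>20: q=W[L==i]; print(ce[i].round(1),st[i],q.mean(0).round(4),q.min(0).round(3),q.max(0).round(3))
E
python3 b.py scene2; python3 -c "
from h import *
to(.5213,.114,.27,87.4)"
```

```text
[420.7 208. ] [414 199  15  19 182] [0.563  0.2381 0.162 ] [0.537 0.225 0.144] [0.579 0.252 0.179]
t 3.4667 tcp [0.54   0.2408 0.1604] rot [-179.87   -0.     87.77] F [-3.9 -0.9  1.9] w 0.0
shift units (tool) [-0.2549 -0.028  -0.2191] turn units [-0.0011 -0.      0.0033]
```

View pics/scene2.png

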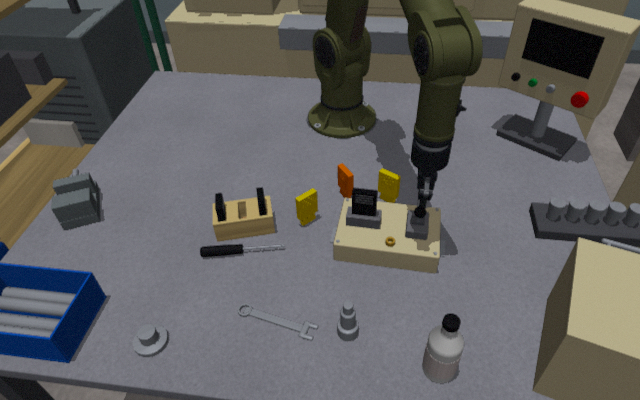

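The lever rests against its stop: the push force rose to 4.7 N and the ball is at about (420,208), x ≈ 0.566. I'll back off, rise and look at the module with the wrist camera.

{"api": "servo_tool", "payload": {"plan": [[0,-0.04,0,0,0,0,0],[0,-0.02,-0.06,0,0,0,0],[0,0,-0.08,0,0,0,0.8],[-0.04,0.02,-0.06,0,0,0,0.8],[-0.08,0,0,0,0,0,0.8],[-0.08,0,0,0,0,0,0.8],[-0.08,0,0,0,0,0,0.8],[-0.08,0,0,0,0,0,0.8],[-0.05,0,0,0,0,0,0.8],[0,0,0,0,0,0.0033,0.8]]}}

```text
time: 4.3
tcp_pos: [0.5135, 0.0285, 0.2612]
ee_rot: [179.8, 0.1, 86.8]
ft_force: [0.6, -0.1, 0.3]
grip_width: 0.0685
grip_force: 0.0
```

```bash
python3 b.py scene3; python3 -c "
from h import *
to(.5213,.114,.27,87.4)
ctrl.get_state()
p,d,c=grab('wrist','wrist3'); print(c); W=cloud(d,c)
k=(abs(W[...,2]-.159)<.007)&(abs(W[...,0]-.52)<.04)&(abs(W[...,1]-.114)<.05)
from m import rect
print(k.sum(),W[k].mean(0).round(4),rect(W[k][:,:2]))
k=(abs(W[...,2]-.09)<.004)&(abs(W[...,0]-.52)<.04)&(abs(W[...,1]-.114)<.06)
print(k.sum(),W[k].mean(0).round(4),rect(W[k][:,:2]))
k=(abs(W[...,2]-.06)<.004)
print(k.sum(),W[k].mean(0).round(4),rect(W[k][:,:2]))
"
```

```text
[419.8 211.6] [414 206  12  12 103] [0.5711 0.2365 0.1589] [0.559 0.225 0.145] [0.578 0.248 0.167]
t 4.35 tcp [0.5136 0.0325 0.2611] rot [ 1.7984e+02 -3.0000e-02  8.6940e+01] F [0.1 1.  0.4] w 0.0684
shift units (tool) [ 0.1636  0.0068 -0.0178] turn units [ 0.0014 -0.0003 -0.004 ]
{'fx': 295.1361269685049, 'fy': 295.1361269685049, 'cx': 317.37408770925265, 'cy': 200.1431139508541, 'eye': array([0.51582967, 0.11174298, 0.38927709]), 'attitude': array([-17.7484401 ,  -0.12602477,  -3.04485727])}
1773 [0.5186 0.1152 0.1593] (array([518.4, 114.1]), array([55.9, 16.9]), 87.78)
1455 [0.5177 0.1155 0.0897] (array([518.6, 114.2]), array([79.2, 36.1]), 87.23)
22956 [0.5181 0.1141 0.0596] (array([514.3,  37.8]), array([444.6, 372. ]), 53.98)
```

View pics/wrist3.png

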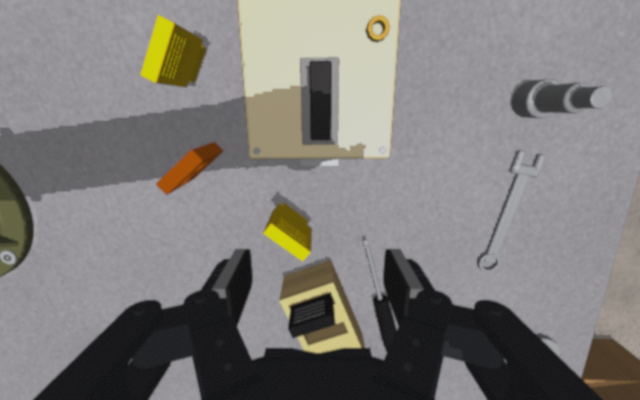

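The wrist view shows the module's top at (320,100), which works out to (0.5185, 0.114). Its size, 56 x 17 mm at height 0.159, matches what was given.

{"api": "servo_tool", "payload": {"plan": [[0.054,0.003,0,0,0,-0.004,0.8],[0.055,0.003,0,0,0,0,0.8],[0.055,0.003,0,0,0,0,0.8],[0,0,0.06,0,0,0,0.8],[0,0,0.06,0,0,0,0.8],[0,0,0.04,0,0,0,0.8],[0,0,0,0,0,0,0.8]]}}

```text
time: 4.98
tcp_pos: [0.5178, 0.1198, 0.1757]
ee_rot: [-179.6, 0.2, 88.0]
ft_force: [-0.7, -0.4, -1.2]
grip_width: 0.0682
grip_force: 0.0
```

```bash
python3 -c "
from h import *
to(.5185,.114,.147,87.5)"
```

```text
t 4.9833 tcp [0.5178 0.1198 0.1757] rot [-179.6     0.18   88.04] F [-0.7 -0.4 -1.2] w 0.0682
shift units (tool) [-0.0113  0.0022  0.0574] turn units [-0.0035  0.0016  0.0047]
```

{"api": "servo_tool", "payload": {"plan": [[-0.01,0.002,0.02,0,0,0.002,0.8],[0,0,0.02,0,0,0,0.8],[0,0,0.017,0,0,0,0.8],[0,0,0,0,0,0,0.8],[0,0,0,0,0,0,0.8]]}}

```text
time: 5.4
tcp_pos: [0.5218, 0.1133, 0.1519]
ee_rot: [180.0, -0.0, 87.6]
ft_force: [0.6, 0.1, 0.2]
grip_width: 0.0682
grip_force: 0.0
```

```bash
python3 -c "
from h import *
to(.5185,.114,.147,87.5)"
```

```text
t 5.4 tcp [0.5218 0.1133 0.1519] rot [ 1.800e+02 -1.000e-02  8.759e+01] F [0.6 0.1 0.2] w 0.0682
shift units (tool) [ 0.0012 -0.0066  0.0098] turn units [ 0.     -0.0001  0.0008]
```

{"api": "servo_tool", "payload": {"plan": [[0,-0.005,0.009,0,0,0,0.8],[0,0,0,0,0,0,0.8],[0,0,0,0,0,0,0.8]]}}

```text
time: 5.65
tcp_pos: [0.5192, 0.1134, 0.1475]
ee_rot: [180.0, -0.0, 87.6]
ft_force: [0.4, -0.1, 0.1]
grip_width: 0.0685
grip_force: 0.0
```

```bash
python3 -c "
from h import *
to(.5185,.114,.147,87.5)"
```

```text
t 5.65 tcp [0.5192 0.1134 0.1475] rot [ 1.7998e+02 -2.0000e-02  8.7600e+01] F [ 0.4 -0.1  0.1] w 0.0685
shift units (tool) [ 0.0011 -0.0014  0.0011] turn units [ 0.0001 -0.0002  0.0009]
```

{"api": "servo_tool", "payload": {"plan": [[0,-0.001,0,0,0,0,0.4],[0,0,0,0,0,0,0.3],[0,0,0,0,0,0,0.2],[0,0,0,0,0,0,0],[0,0,0,0,0,0,0],[0,0,0,0,0,0,0],[0,0,0,0,0,0,0],[0,0,0,0,0,0,0]]}}

```text
time: 6.32
tcp_pos: [0.5189, 0.1133, 0.1475]
ee_rot: [180.0, -0.0, 87.6]
ft_force: [-0.2, 0.2, 2.1]
grip_width: 0.0146
grip_force: 60.5
```

{"api": "servo_tool", "payload": {"plan": [[0,0,-0.006,0,0,0,0],[0,0,-0.01,0,0,0,0],[0,0,-0.012,0,0,0,0],[0,0,-0.016,0,0,0,0],[0,0,-0.02,0,0,0,0],[0,0,-0.03,0,0,0,0],[0,0,-0.04,0,0,0,0],[0,0,-0.04,0,0,0,0],[0,0,-0.04,0,0,0,0],[0,0,0,0,0,0,0]]}}

```text
time: 7.15
tcp_pos: [0.5206, 0.1136, 0.2598]
ee_rot: [179.6, -0.2, 87.6]
ft_force: [0.9, 0.3, -1.1]
grip_width: 0.015
grip_force: 61.1
```

```bash
python3 b.py scene4; python3 -c "
from h import *
to(.512,-.15,.25,18.2)
p,d,c=grab('side','side4')
to(.512,-.15,.25,18.2)"
```

```text
[419.9 211.6] [414 206  13  12 105] [0.5707 0.2367 0.1586] [0.56  0.225 0.143] [0.578 0.251 0.168]
t 7.2 tcp [0.5198 0.1135 0.2576] rot [ 1.7976e+02 -1.5000e-01  8.7590e+01] F [-0.6 -0.1 -0.8] w 0.0153
shift units (tool) [-0.5272  0.0064  0.0139] turn units [ 0.001  -0.0024  0.6056]
t 7.25 tcp [0.5189 0.1134 0.2558] rot [ 1.7991e+02 -8.0000e-02  8.7600e+01] F [-0.1  0.5 -1.4] w 0.015
shift units (tool) [-0.5268  0.0082  0.0109] turn units [ 3.000e-04 -1.000e-03  6.056e-01]
```

View pics/side4.png

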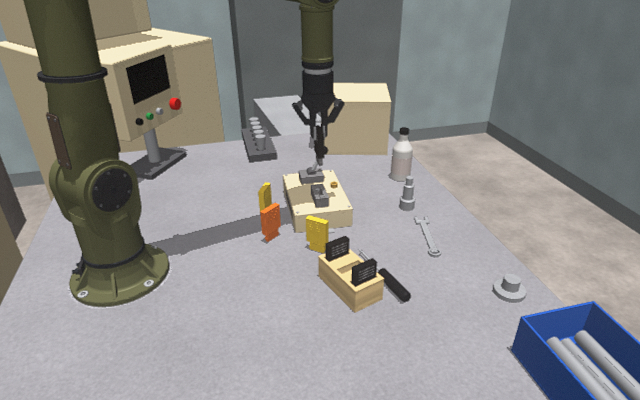

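The side view shows the socket at (320,195) empty and the module held in the gripper. The lever stayed over. I'll move to where the wrist camera looks down on the rack.

{"api": "servo_tool", "payload": {"plan": [[-0.066,-0.016,0,0,0,0,0],[-0.066,-0.016,0,0,0,0,0],[-0.066,-0.016,0,0,0,0,0],[-0.066,-0.016,0,0,0,0,0],[-0.066,-0.016,0,0,0,0,0],[-0.066,-0.016,0,0,0,0,0],[-0.066,-0.016,0,0,0,0,0],[-0.066,-0.016,0,0,0,0,0],[-0.066,-0.016,0,0,0,0,0],[-0.066,-0.016,0,0,0,0,0]]}}

```text
time: 8.08
tcp_pos: [0.4232, -0.2141, 0.2534]
ee_rot: [-179.9, -0.1, 87.6]
ft_force: [1.5, 1.0, -0.1]
grip_width: 0.0148
grip_force: 61.0
```

{"api": "servo_tool", "payload": {"plan": [[0,0,0,0,0,0.06,0],[0,0,0,0,0,0.06,0],[0,0,0,0,0,0.06,0],[0,0,0,0,0,0.06,0],[0,0,0,0,0,0.06,0],[0,0,0,0,0,0.06,0],[0,0,0,0,0,0.06,0],[0,0,0,0,0,0.06,0],[0,0,0,0,0,0.06,0],[0,0,0,0,0,0.06,0]]}}

```text
time: 8.92
tcp_pos: [0.424, -0.2126, 0.2532]
ee_rot: [-179.9, 0.1, 18.5]
ft_force: [-0.0, -0.6, 0.0]
grip_width: 0.0147
grip_force: 61.0
```

{"api": "servo_tool", "payload": {"plan": [[0,0,0,0,0,0.006,0],[0,0,0,0,0,0,0],[0,0,0,0,0,0,0],[0,0,0,0,0,0,0]]}}

```text
time: 9.25
tcp_pos: [0.4247, -0.2129, 0.254]
ee_rot: [-180.0, 0.0, 18.3]
ft_force: [0.1, 0.4, -0.8]
grip_width: 0.0154
grip_force: 61.0
```

```bash
python3 -c "
from h import *
from m import rect
to(.512,-.186,.25,18.2)
p,d,c=grab('wrist','wrist5'); W=cloud(d,c)
to(.512,-.186,.25,18.2)
hsv=cv2.cvtColor(p,cv2.COLOR_RGB2HSV)
near=(np.hypot(W[...,0]-.512,W[...,1]+.186)<.1)
k=near&(abs(W[...,2]-.06)<.005)&(hsv[...,1]>45)
print(k.sum(),np.median(W[k][:,2]),rect(W[k][:,:2]))
k=np.uint8(near&(abs(W[...,2]-.103)<.008)); n,L,st,ce=cv2.connectedComponentsWithStats(k)
for i in range(1,n):
  if st[i,4]>30: q=W[L==i]; print(ce[i].round(),st[i,4],q.mean(0).round(4),rect(q[:,:2]))
k=near&(W[...,2]<.04)&(W[...,2]>-.01)&(np.hypot(W[...,0]-.512,W[...,1]+.186)<.035); print('floor',k.sum(),W[k].mean(0).round(4),np.median(W[k][:,2]),rect(W[k][:,:2]))
"
```

```text
t 9.25 tcp [ 0.4247 -0.2129  0.254 ] rot [-1.7998e+02  3.0000e-02  1.8270e+01] F [ 0.1  0.4 -0.8] w 0.0154
shift units (tool) [0.1827 0.0036 0.008 ] turn units [-0.0002  0.0002  0.0006]
t 9.3 tcp [ 0.4248 -0.213   0.2541] rot [-1.7998e+02  1.0000e-02  1.8250e+01] F [-0.   0.7 -1.6] w 0.0147
shift units (tool) [0.1825 0.0034 0.0082] turn units [-0.0001  0.0001  0.0004]
6653 0.059668484142030576 (array([ 511.2, -185.8]), array([ 75.6, 144.4]), 18.36)
[265.  88.] 1212 [ 0.4962 -0.1385  0.1005] (array([ 495.4, -138.4]), array([54.8, 16.6]), 18.82)
[376.  88.] 1222 [ 0.5273 -0.2324  0.1004] (array([ 526.6, -232.9]), array([54.9, 17.1]), 18.34)
floor 1069 [ 0.5131 -0.1854  0.0103] 0.007526469032402283 (array([ 510.9, -185.8]), array([60.3, 20.1]), 18.28)
```

View pics/wrist5.png

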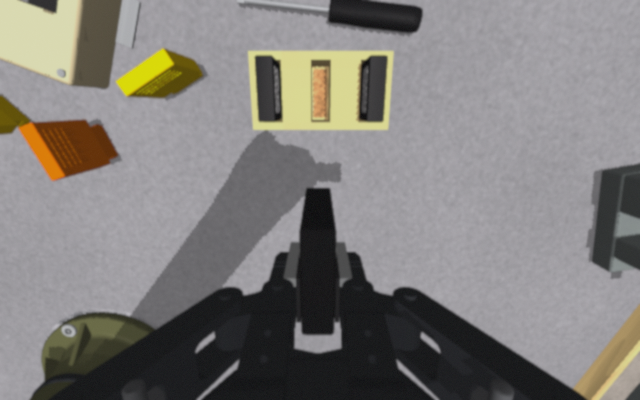

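```bash
python3 -c "
from m import *
p,d,c=load('wrist5'); W=cloud(d,c)
r=R.from_euler('xyz',[180,0,18.26],degrees=True); T=r.inv().apply((W-np.array([.4248,-.213,.2541])).reshape(-1,3)).reshape(W.shape)*1000
k=(abs(T[...,1])<14)&(T[...,0]>0)&(T[...,0]<45)&(T[...,2]>-20)&(T[...,2]<90)&(p.max(2)<60); k[345:]=0
q=T[k]; print(k.sum(),q.min(0),q.max(0))
for a in range(-20,90,10):
  s=q[(q[:,2]>=a)&(q[:,2]<a+10)]
  if len(s)>5: print(a,len(s),'x med/max',np.median(s[:,0]).round(1),s[:,0].max().round(1),'y',np.percentile(s[:,1],[2,98]).round(1))
for v in (200,230,260,300,320): print(v,[(u,T[v,u].round().tolist(),p[v,u].max()) for u in range(298,340,6)])
"
```

```text
3236 [  0.03577096 -10.90915891 -19.98113932] [27.33281846 13.99744677 55.85023313]
-20 2086 x med/max 13.3 27.3 y [-9.5  6.6]
-10 315 x med/max 26.5 27.2 y [-10.3  13.7]
0 236 x med/max 26.5 27.2 y [-8.7 13.7]
10 178 x med/max 26.5 27.0 y [-8.6  5.3]
20 149 x med/max 26.5 27.1 y [-8.6  5.1]
30 128 x med/max 26.4 26.9 y [-8.2  5.1]
40 104 x med/max 26.4 26.8 y [-8.7  5.3]
50 40 x med/max 26.4 26.9 y [-7.9  4.5]
200 [(298, [-46.0, -28.0, 254.0], np.uint8(121)), (304, [25.0, -9.0, 34.0], np.uint8(101)), (310, [26.0, -6.0, 30.0], np.uint8(19)), (316, [27.0, -3.0, 29.0], np.uint8(22)), (322, [27.0, 1.0, 29.0], np.uint8(17)), (328, [27.0, 4.0, 29.0], np.uint8(21)), (334, [-46.0, 21.0, 254.0], np.uint8(165))]
230 [(298, [-90.0, -29.0, 254.0], np.uint8(151)), (304, [26.0, -7.0, -12.0], np.uint8(24)), (310, [26.0, -5.0, -11.0], np.uint8(23)), (316, [26.0, -2.0, -12.0], np.uint8(20)), (322, [26.0, 0.0, -12.0], np.uint8(24)), (328, [26.0, 3.0, -11.0], np.uint8(26)), (334, [26.0, 5.0, -11.0], np.uint8(42))]
260 [(298, [10.0, -11.0, -9.0], np.uint8(48)), (304, [12.0, -8.0, -12.0], np.uint8(27)), (310, [12.0, -5.0, -12.0], np.uint8(26)), (316, [12.0, -2.0, -13.0], np.uint8(28)), (322, [12.0, 0.0, -12.0], np.uint8(26)), (328, [12.0, 3.0, -11.0], np.uint8(26)), (334, [11.0, 6.0, -11.0], np.uint8(25))]
300 [(298, [-0.0, -10.0, -23.0], np.uint8(39)), (304, [-9.0, -8.0, -12.0], np.uint8(23)), (310, [-9.0, -5.0, -12.0], np.uint8(25)), (316, [-8.0, -2.0, -13.0], np.uint8(27)), (322, [-9.0, 0.0, -12.0], np.uint8(29)), (328, [-9.0, 3.0, -12.0], np.uint8(27)), (334, [-6.0, 6.0, -15.0], np.uint8(26))]
320 [(298, [-12.0, -10.0, -22.0], np.uint8(49)), (304, [-20.0, -8.0, -12.0], np.uint8(27)), (310, [-20.0, -5.0, -12.0], np.uint8(26)), (316, [-20.0, -2.0, -13.0], np.uint8(26)), (322, [-20.0, 0.0, -12.0], np.uint8(29)), (328, [-20.0, 3.0, -12.0], np.uint8(23)), (334, [-22.0, 6.0, -10.0], np.uint8(69))]
```

The wrist view shows the rack's empty slot at (320,92) with its cork pad, at (0.5111, -0.1858) and yaw 18.3°. The held module is upright at (318,260). I'll move above the slot and check there.

{"api": "servo_tool", "payload": {"plan": [[0.046,0.0015,0,0,0,0,0],[0.046,0.0015,0,0,0,0,0],[0.046,0.0015,0,0,0,0,0],[0.046,0.0015,0,0,0,0,0],[0,0,0.05,0,0,0,0],[0,0,0.05,0,0,0,0],[0,0,0.05,0,0,0,0],[0,0,0.04,0,0,0,0],[0,0,0,0,0,0,0],[0,0,0,0,0,0,0]]}}

```text
time: 10.13
tcp_pos: [0.5127, -0.187, 0.1587]
ee_rot: [-180.0, 0.1, 18.2]
ft_force: [0.9, -0.8, 0.3]
grip_width: 0.015
grip_force: 61.0
```

```bash
cat > r.py <<'E'
from m import *
import sys
to(.513,-.1868,.155,18.3); s=ctrl.get_state()
p,d,c=grab('wrist',sys.argv[1]); W=cloud(d,c)
r=R.from_euler('xyz',[180,0,s['ee_rot'][2]],degrees=True); T=r.inv().apply((W-s['tcp_pos']).reshape(-1,3)).reshape(W.shape)*1000
hsv=cv2.cvtColor(p,cv2.COLOR_RGB2HSV)
k=(abs(W[...,2]-.06)<.005)&(hsv[...,1]>45)&(abs(T[...,1])<90)&(abs(T[...,0])<60)
print('rack',k.sum(),T[k].min(0).round(1),T[k].max(0).round(1),rect(T[k][:,:2]/1000))
k=np.uint8((abs(W[...,2]-.103)<.008)&(abs(abs(T[...,1])-50)<22)&(abs(T[...,0])<45)&(p.max(2)<70)); n,L,st,ce=cv2.connectedComponentsWithStats(k)
for i in range(1,n):
  if st[i,4]>40: q=T[L==i]; print('spare?',ce[i].round(),st[i,4],q.mean(0).round(1),rect(q[:,:2]/1000))
k=(abs(T[...,1])<12)&(abs(T[...,0]-27)<3)&(T[...,2]>-10)&(T[...,2]<60)&(p.max(2)<60)
q=T[k]; print('mod face',k.sum(),np.median(q,0).round(1),np.percentile(q[:,1],[1,99]).round(1))
E
python3 r.py wrist6
```

```text
t 10.1333 tcp [ 0.5127 -0.187   0.1587] rot [-1.7996e+02  1.2000e-01  1.8200e+01] F [ 0.9 -0.8  0.3] w 0.015
shift units (tool) [ 0.0007 -0.0002  0.0075] turn units [-0.0003  0.0011 -0.0009]
rack 8111 [-39.5 -74.2  93.8] [ 37.2  70.5 103.7] (array([-1.2, -1.8]), array([144.8,  76.5]), 89.9)
spare? [245. 222.] 1814 [  1.2 -50.6  58.4] (array([ -0.6, -50.8]), array([55.3, 16.2]), 0.46)
spare? [389. 221.] 1719 [ 1.8 46.9 58.4] (array([ 0. , 47.2]), array([15.2, 54.5]), 89.71)
mod face 1067 [26.5 -1.4 12.8] [-8.6  5.3]
```

View pics/wrist6.png

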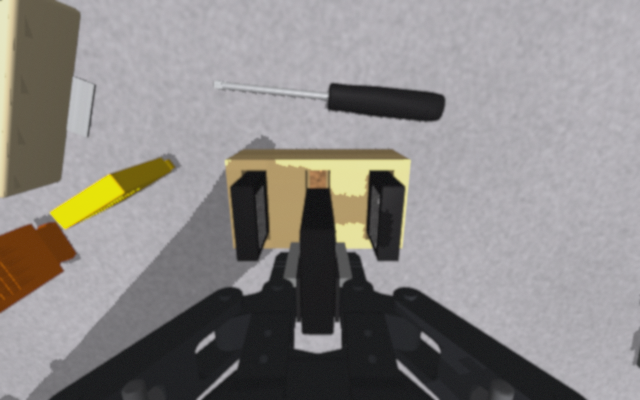

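The view shows the module at (318,260) directly over the slot, with the cork visible at (317,178). The rack is centred on it to within 0.3 mm, so I'll go down.

{"api": "servo_tool", "payload": {"plan": [[0,0,0.015,0,0,0,0],[0,0,0.015,0,0,0,0],[0,0,0.015,0,0,0,0],[0,0,0.015,0,0,0,0],[0,0,0.015,0,0,0,0],[0,0,0.01,0,0,0,0],[0,0,0,0,0,0,0]]}}

```text
time: 10.77
tcp_pos: [0.5124, -0.1869, 0.1154]
ee_rot: [-179.9, 0.1, 18.2]
ft_force: [-0.4, 0.2, -0.4]
grip_width: 0.0149
grip_force: 61.0
```

{"api": "servo_tool", "payload": {"plan": [[0,0,0.01,0,0,0,0],[0,0,0.01,0,0,0,0],[0,0,0.008,0,0,0,0],[0,0,0,0,0,0,0],[0,0,0,0,0,0,0]]}}

```text
time: 11.18
tcp_pos: [0.5132, -0.1872, 0.1026]
ee_rot: [-180.0, 0.0, 18.1]
ft_force: [-0.1, 0.0, -0.6]
grip_width: 0.0151
grip_force: 61.0
```

{"api": "servo_tool", "payload": {"plan": [[0,0,0.008,0,0,0,0],[0,0,0.006,0,0,0,0],[0,0,0.004,0,0,0,0],[0,0,0.003,0,0,0,0],[0,0,0,0,0,0,0],[0,0,0,0,0,0,0]]}}

```text
time: 11.68
tcp_pos: [0.5133, -0.1872, 0.0922]
ee_rot: [-180.0, 0.0, 18.1]
ft_force: [1.0, -0.1, -1.1]
grip_width: 0.015
grip_force: 61.0
```

{"api": "servo_tool", "payload": {"plan": [[0,0,0.002,0,0,0,0],[0,0,0.002,0,0,0,0],[0,0,0,0,0,0,0],[0,0,0,0,0,0,0]]}}

```text
time: 12.02
tcp_pos: [0.5135, -0.1873, 0.0905]
ee_rot: [180.0, -0.0, 18.1]
ft_force: [0.3, -0.4, 0.8]
grip_width: 0.0147
grip_force: 61.1
```

{"api": "servo_tool", "payload": {"plan": [[0,0,0.002,0,0,0,0],[0,0,0.002,0,0,0,0],[0,0,0,0,0,0,0]]}}

```text
time: 12.27
tcp_pos: [0.5138, -0.1875, 0.0904]
ee_rot: [-180.0, -0.1, 18.1]
ft_force: [-4.5, 1.8, 15.5]
grip_width: 0.0149
grip_force: 63.2
```

The force rose to 15 N at z = 0.0904, which is the expected fully-home height. I'll ease off, open part way to clear the spares, and rise.

{"api": "servo_tool", "payload": {"plan": [[0,0,-0.002,0,0,0,0],[0,0,0,0,0,0,0],[0,0,0,0,0,0,0.25],[0,0,0,0,0,0,0.35],[0,0,0,0,0,0,0.35],[0,0,0,0,0,0,0.35],[0,0,0,0,0,0,0.35]]}}

```text
time: 12.85
tcp_pos: [0.5132, -0.1872, 0.0891]
ee_rot: [-180.0, 0.0, 18.2]
ft_force: [-0.8, 0.5, 1.1]
grip_width: 0.03
grip_force: 0.0
```

{"api": "servo_tool", "payload": {"plan": [[0,0,-0.02,0,0,0,0.35],[0,0,-0.04,0,0,0,0.35],[0,0,-0.06,0,0,0,0.35],[0,0,-0.08,0,0,0,0.35],[-0.06,0,-0.04,0,0,0,0.35],[-0.08,0,0,0,0,0,0.35],[-0.06,0,0,0,0,0,0.35],[0,0,0,0,0,0,0.35],[0,0,0,0,0,0,0.35]]}}

```text
time: 13.6
tcp_pos: [0.4174, -0.2192, 0.2103]
ee_rot: [-179.9, -0.2, 18.0]
ft_force: [-0.1, 0.2, 0.3]
grip_width: 0.0303
grip_force: 0.0
```

```bash
python3 b.py scene7; python3 -c "
from m import *
to(0.5,0,.2,18)
p,d,c=grab('wrist','wrist7'); W=cloud(d,c)
near=(np.hypot(W[...,0]-.512,W[...,1]+.186)<.1)
k=np.uint8(near&(abs(W[...,2]-.103)<.008)); n,L,st,ce=cv2.connectedComponentsWithStats(k)
for i in range(1,n):
  if st[i,4]>30: q=W[L==i]; print(ce[i].round(),st[i,4],np.median(q,0).round(4),rect(q[:,:2]))
"
```

```text
[419.7 211.6] [414 206  12  12 101] [0.571  0.2364 0.1588] [0.56  0.225 0.145] [0.579 0.248 0.167]
t 13.65 tcp [ 0.4185 -0.2184  0.2101] rot [-1.7997e+02 -1.6000e-01  1.8100e+01] F [-0.5 -0.1  0.2] w 0.0296
shift units (tool) [ 0.2907 -0.3645  0.0212] turn units [-0.0003 -0.0014  0.0009]
[250.  74.] 1801 [ 0.4969 -0.1385  0.1005] (array([ 495.4, -138.5]), array([55.8, 16.8]), 18.98)
[318.  74.] 1809 [ 0.5129 -0.1862  0.1025] (array([ 511.8, -186.7]), array([55.1, 17.1]), 17.55)
[383.  74.] 1776 [ 0.5278 -0.2322  0.1005] (array([ 526.4, -233. ]), array([55.7, 16.8]), 18.31)
```

View pics/wrist7.png

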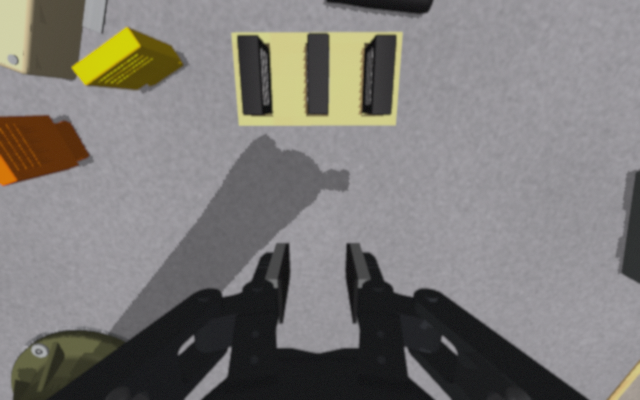

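The module stands in the middle slot at (318,74). Its top is 2 mm above the spares, as the cork pad should make it, and the spares and lever haven't moved. I'm handing in.

```bash
python3 -c "
from station import ctrl
print(ctrl.sign_off())"
```

```text
the job is handed in; nothing more can be done
None
```

The job is handed in at about 14 s of the 54 s allowed: the lever is fully over, the module stands released and fully home in the middle slot, and neither spare shifted; the hand-in gave no verdict.

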